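# Lock the spring hold-down arm over the blue-capped sample tube

## Robot

A 6-joint arm with a two-finger parallel gripper is mounted at the origin on a cart in front of the work surface, level with it; the furniture and walls round the work are solid. World frame = base frame: x ahead of the robot, y to its left, z up, the work surface at z = 0. Lengths are in m, angles in rad, forces in N, time in s.
With the tool pointing down it reaches from about 0.325 to 0.775 m from the base axis. Payload 5.5 kg.
Tool frame: the origin (TCP) lies on the centre line of the jaws, within the pads' length; the fingertips stand 8 mm ahead of it and the grasp point (between the pads) lies 11 mm behind it; z points along the fingers, y is the direction in which the jaws open and shut (so a half turn about z gives the same grasp; the last joint's range is limited). The gripper opens to 85 mm and grips with 20 to 120 N. Pads are 22 mm wide; open, the fingers measure 114 mm over their backs; the gripper's body (76 mm by 85 mm) begins 54 mm behind the grasp point. The pads swing forward as they close: fully open they stand 13 mm farther back than shut.
Start: joints at [1.091, 0.091, 1.231, -0, 1.82, -0.057], TCP at [0.246, 0.547, 0.202] pointing down, gripper open.
Joint ranges: [-2.87, 2.87], [-0.86, 2.18], [0.17, 2.46], [-1.51, 4.65], [0.06, 2.69], [-2.65, 2.65]. Speed limits (rad/s): [2.57, 2.57, 3.01, 3.14, 3.14, 3.14].

## Interface

Orientations are given as a rotation vector (axis times angle).
In Python, from rig import telemetry, get_image, get_calibration, ticket gives the robot as it stands.
- The arm moves only by the shell command python3 -m pendant 'ROWS'. ROWS is JSON, a list of rows, each a list of 7 numbers: the turn, a rotation vector about the tool's x, y, z in degrees, then the shift along the tool's x, y, z in m, then the opening, from 0 (shut) to 1 (fully open). A call has 1 to 20 rows; each row is the pose to reach, as a shift and turn from the pose commanded when the call began, along the tool's axes at that moment; what a row does not reach only later rows make up. A row lasts 1/8 s, in which the tool goes at most 62.5 mm and 10.7 degrees, less where a joint would pass 70% of its speed; a pose out of reach is approached as far as the arm can. A call with a gripper value outside its range is refused whole. The fingers move at their own pace and stop on an object; the grip force is fixed at half the most. Time passes only in rows, so rows that repeat a pose let the fingers close. It gives the time, the measured TCP pose, the force and the opening at its end, in the units of the state.
- telemetry.observe(): the state, without advancing time (a new reading comes with each control period).
- get_image(name): name is "scene" or "top"; returns the picture (480x640x3 uint8, blue, green, red); there is no depth.
- get_calibration(name): a dict with "intrinsics" (3x3 intrinsics, pixels), "view" (4x4, takes a point from world to camera coordinates). Camera axes: x right, y up, looking along -z (the intrinsics and any distortion apply to the point x, -y, -z); pixel columns grow to the right and rows downward; lengths in m; the calibration is good to about 2 mm. A picture is of the moment at which its call begins. get_calibration takes no time and is no camera call.
- ticket.finish_job(): hands the job in, once; it reports no verdict.
The state is a dict: "clock": time; "joint_pos": joint angles; "dq": joint speeds; "joint_efforts": joint torques, N m; "ee_pos": TCP position; "eef_rot": TCP orientation; "wrist_force": force on the tool from outside, world axes, zero at the start; "torque": the same for the moment, N m; "gripper_width": finger opening in m.
Only numpy, scipy, OpenCV 4.12 (cv2) and the standard library are available. Lean on these libraries where they do the work, as an engineer would, in place of code of your own. Each camera call takes 0.05 s, during which the arm holds its last target.

## Task

Two small tube stands are on the worktop, each with a spring-loaded hold-down arm that rests swung open. On the stand that holds the blue-capped tube, swing the arm over the tube against its spring, hold it there and push its yellow drop bolt fully down behind the keeper's steel lip, so that the arm stays over the tube when you let go. Leave the stand with the red-capped tube as it is, and do not knock the blue-capped tube out of its well.

Things in the scene. Friction and masses are not known exactly. Their poses are not given: they have to be found in the camera images.
- stand_blue: Fixed tube stand with the blue-capped tube: aluminium plate 110 x 155 x 12 mm, white tube well, dark hinge column, grey keeper column. Origin: centre of the plate's underside, z up, yaw within 0.3 rad. In its frame (mm): hinge axis (vertical) at x 20, y 50; well at x 20, y 0; keeper at x 20, y -50: steel lip (top z 94) on its -x side, grey stop (top z 120) on its +x side, 36 mm gap between.
- knob_blue (a point): Centre of the top of the yellow bolt knob on stand_blue's arm, on the bolt's axis, 100 mm from the hinge axis; moves with arm and bolt. Knob: round, 18 mm in diameter, 36 mm tall; grip its upper 20 mm from above, it can turn in the grip. Its top is 182 mm above the worktop with the bolt raised, 160 mm with it down. The arm below is a steel bar 12 mm wide, its top at 120 mm (boss 122 mm).
- bar_blue (a joint): Angle of stand_blue's arm, rad, growing counter-clockwise from above. 0: open, at rest, pointing along the stand's -x turned 0.28 rad towards -y. 1.29: over the tube, along -y, bolt over the middle of the keeper gap. 1.40: end stop. A spring drives it back to 0 (0.28 N m per rad, 0.36 N m at 1.29). The bolt can drop from 1.19 to 1.40; latched and let go, the arm settles back at about 1.18.
- bolt_blue (a joint): Travel of the yellow drop bolt on stand_blue, m. 0: raised; 0.022: fully down. Friction of about 2 N keeps it where it is left. Its 8 mm shank drops behind the keeper's lip; pushed down too early it strikes the lip.
- tube_blue: Screw-cap sample tube with a blue cap, 20 mm in diameter, 80 mm tall, standing loose in stand_blue's well; its bottom is 22 mm and its cap's top 102 mm above the worktop, 6 mm below the arm's path. Origin: centre of its bottom end, z along the tube.
- bar_red (a joint): Angle of the arm on the other, identical stand, which holds a red-capped tube, rad; 0: open, at rest. It must stay open.

How it is judged:
At the end, for the whole second after the job is handed in: The arm of stand_blue stays over the tube at more than 1.12 rad, at rest and let go, held by its drop bolt, which is at least 14 mm down; the blue-capped tube still stands in its well (within 10 mm and 10 degrees of its start); the other stand's arm is still open (below 0.15 rad) (value of joint bar_blue above 1.12 rad and value of joint bolt_blue above 0.014 m and velocity of joint bar_blue between -0.05 and 0.05 rad/s and distance of tube_blue from where it was at the start of the episode below 0.01 m and angle between tube_blue's own z axis and vertical below 0.17 rad and value of joint bar_red below 0.15 rad); the robot touches nothing.
It fails at once if the arm of the stand with the red-capped tube is swung (value of joint bar_red above 0.3 rad).
It fails at once if the blue-capped tube is knocked or pulled out of its well (distance of tube_blue from where it was at the start of the episode above 0.02 m).
It also fails if it takes over 35 s, if anything falls off the work surface, if the arm or the gripper's body presses on something with over 40 N, if the wrist force passes 120 N, or if a joint passes its speed limit or range.

## Working session

There is one attempt and no reset: what is moved stays moved. The work goes in short steps, Python scripts to look and compute and a shell command to move; the robot and the scene stay as the last step left them, time stands still between calls to the robot, and variables do not carry over. Pictures are saved under pics/ and viewed, and the job is handed in when it is done.

```bash
ls; mkdir -p pics; python3 - <<'E'
from rig import telemetry,get_image,get_calibration
import cv2
for n in("scene","top"):
    cv2.imwrite(f"pics/{n}0.png",get_image(n)); c=get_calibration(n); print(n,c)
print(telemetry.observe())
E
```

```text
pics
scene {'intrinsics': array([[501.67869475,   0.        , 320.30836956],
       [  0.        , 501.67869475, 241.43892778],
       [  0.        ,   0.        ,   1.        ]]), 'view': array([[-0.99945667,  0.03234294,  0.00634762,  0.52664682],
       [-0.02486086, -0.86619679,  0.49908423, -0.20133514],
       [ 0.02164014,  0.49865525,  0.86653023, -0.94188403],
       [ 0.        ,  0.        ,  0.        ,  1.        ]])}
top {'intrinsics': array([[447.57297498,   0.        , 330.6603157 ],
       [  0.        , 447.57297498, 240.7921337 ],
       [  0.        ,   0.        ,   1.        ]]), 'view': array([[ 0.02885195, -0.99929433,  0.02405016, -0.19399074],
       [ 0.99801994,  0.03014377,  0.05520458, -0.53040637],
       [-0.05589059,  0.02240978,  0.99818538, -0.95454365],
       [ 0.        ,  0.        ,  0.        ,  1.        ]])}
{'clock': 0.1, 'joint_pos': array([ 1.09130960e+00,  9.17969811e-02,  1.23176344e+00, -1.33120761e-06,
        1.81978223e+00, -5.66970224e-02]), 'dq': array([-4.29961887e-04, -3.54892465e-03, -2.27851822e-03, -1.23100751e-03,
       -2.72367373e-04, -6.69363016e-05]), 'joint_efforts': array([ 2.26183452e-03, -4.60213387e+01, -4.19217646e+01, -6.94208279e-05,
        1.06268536e-02, -2.65766306e-05]), 'ee_pos': array([0.24604751, 0.54690584, 0.20125709]), 'eef_rot': array([-6.59084508e-01, -3.07120504e+00,  2.65083090e-03]), 'wrist_force': array([-0.03437732, -0.06822783, -0.10408038]), 'torque': array([0.03660364, 0.06590602, 0.02031829]), 'gripper_width': 0.08579891578622086}
```

View pics/scene0.png

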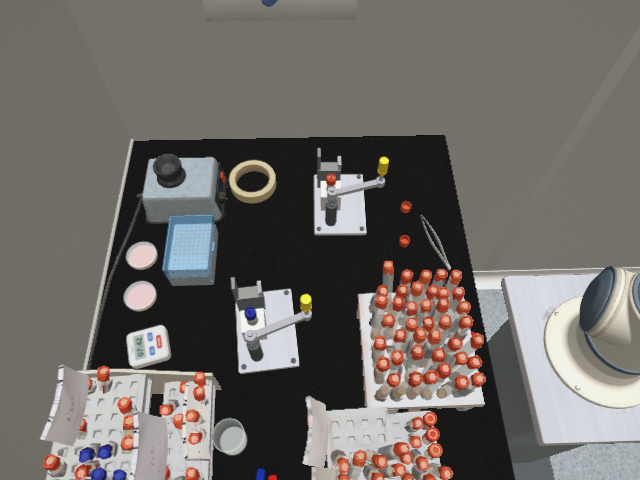

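View pics/top0.png

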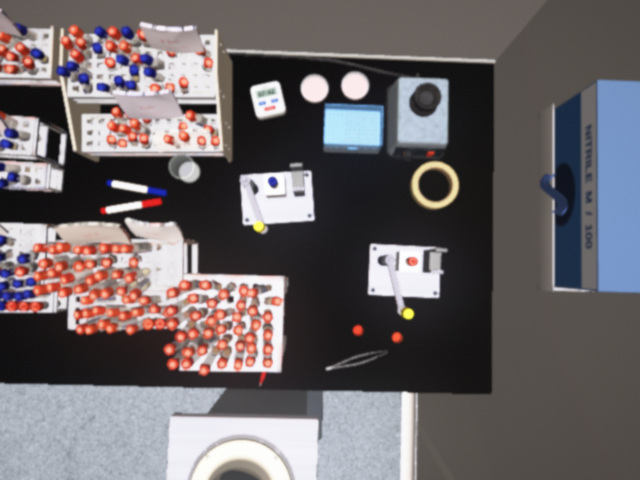

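The scene view shows the blue-capped stand at about (265,330) with its yellow knob at (306,300). The red stand is at (340,200). In the top view the blue stand is at (277,197) with its knob at (259,227), and the red stand is at (405,272). Next I'll measure them.

```bash
cat > h.py <<'E'
import numpy as np,cv2
from rig import telemetry,get_image,get_calibration
def ray(n,u,v):
    c=get_calibration(n);K=c["intrinsics"];V=c["view"];R=V[:3,:3]
    d=np.linalg.inv(K)@[u,v,1];d=np.array([d[0],-d[1],-d[2]])
    return -R.T@V[:3,3],R.T@d
def onz(n,u,v,z):
    o,d=ray(n,u,v);return o+d*(z-o[2])/d[2]
def tri(a,b):
    o1,d1=ray("scene",*a);o2,d2=ray("top",*b)
    s=np.linalg.lstsq(np.c_[d1,-d2],o2-o1,rcond=None)[0]
    p,q=o1+s[0]*d1,o2+s[1]*d2
    return (p+q)/2,np.linalg.norm(p-q)
def proj(n,p):
    c=get_calibration(n);q=c["view"]@np.r_[p,1];q=c["intrinsics"]@[q[0],-q[1],-q[2]];return q[:2]/q[2]
def blobs(im,lo,hi,amin=20):
    m=cv2.inRange(cv2.cvtColor(im,cv2.COLOR_BGR2HSV),lo,hi)
    n,l,s,c=cv2.connectedComponentsWithStats(m)
    return [(s[i].tolist(),c[i].round(1).tolist()) for i in range(1,n) if s[i,4]>=amin]
E
python3 - <<'E'
from h import *
for n in("scene","top"):
    im=cv2.imread(f"pics/{n}0.png")
    print(n,"Y",blobs(im,(22,150,120),(35,255,255)))
    print("B",[b for b in blobs(im,(110,120,40),(130,255,255)) if 230<b[1][0]<300])
    x,y=(220,265) if n=="scene" else (225,150)
    cv2.imwrite(f"pics/{n}0c.png",cv2.resize(im[y:y+120,x:x+110],None,fx=5,fy=5,interpolation=cv2.INTER_CUBIC))
E
```

```text
scene Y [([378, 157, 11, 18, 155], [382.9, 165.3]), ([300, 294, 12, 18, 173], [305.6, 302.3])]
B [([245, 307, 11, 13, 116], [249.8, 312.9]), ([255, 468, 11, 12, 112], [260.1, 473.8])]
top Y [([253, 223, 11, 9, 62], [258.0, 227.2]), ([402, 308, 12, 12, 100], [407.7, 313.3])]
B [([269, 178, 8, 8, 52], [272.4, 181.4])]
```

View pics/scene0c.png

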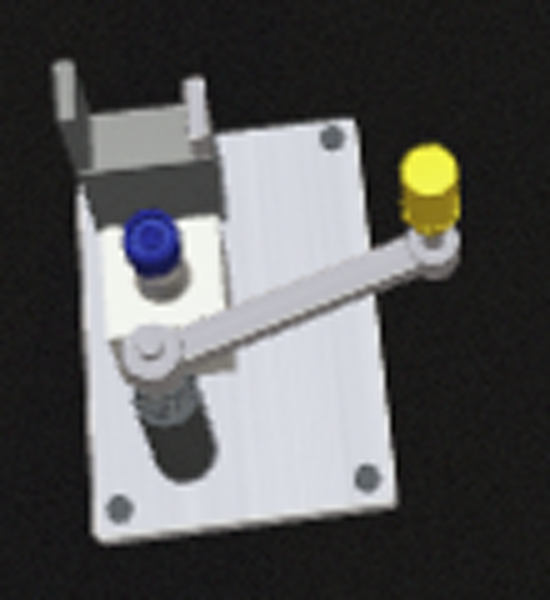

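View pics/top0c.png

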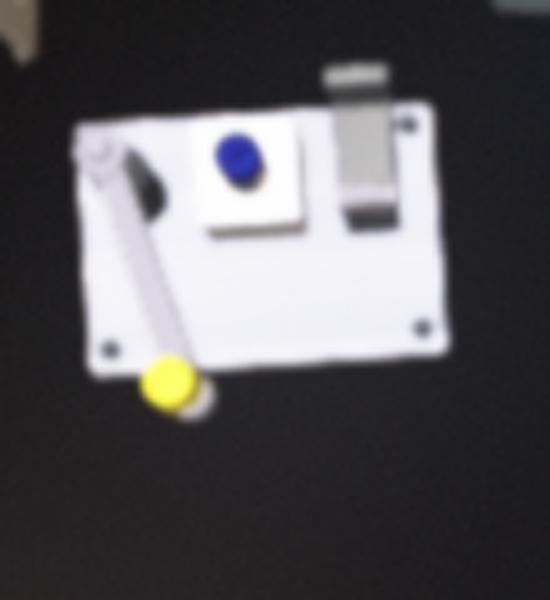

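In the scene crop the knob top is at (430,170), the hinge hub at (151,349) and the cap top at (152,234). In the top crop they are at (169,383), (100,155) and (239,157). The keeper is at right in the top crop, and the arm is open.

```bash
python3 - <<'E'
from h import *
S=lambda x,y:(220+x/5-.4,265+y/5-.4)
T=lambda x,y:(225+x/5-.4,150+y/5-.4)
k=tri(S(430,170),T(169,383));print("knob",k,onz("scene",*S(430,170),.182),onz("top",*T(169,383),.182))
h=tri(S(151,349),T(100,155));print("hinge",h)
c=tri(S(152,232),T(239,155));print("cap",c,onz("scene",*S(152,232),.102),onz("top",*T(239,155),.102))
for nm,f,pts in(("top",T,[(75,127),(432,103),(447,354),(92,375)]),("scene",S,[(97,535),(397,502),(355,120)])):
    P=[onz(nm,*f(*p),.012) for p in pts];print(np.round(P,4).tolist())
    for a,b in zip(P,P[1:]+P[:1]): print(np.linalg.norm(a-b).round(4),np.arctan2(*(b-a)[:2][::-1]).round(3))
a=(k[0]-h[0])[:2];print("arm len",np.linalg.norm(a),"ang",np.arctan2(a[1],a[0]))
a=(c[0]-h[0])[:2];print("hinge-cap",np.linalg.norm(a),"ang",np.arctan2(a[1],a[0]))
# red stand knob
r=telemetry.observe();print(r["ee_pos"],r["eef_rot"])
for n in("scene","top"):
  print(onz(n,*((382.9,162) if n=="scene" else (407.7,313.3)),.182))
E
```

```text
knob (array([ 0.54991983, -0.04277562,  0.17368833]), np.float64(0.00044913026895934644)) [ 0.55004787 -0.0392021   0.182     ] [ 0.54900019 -0.04391219  0.182     ]
hinge (array([ 0.64313512, -0.00508474,  0.11937074]), np.float64(0.0013902439457574407))
cap (array([ 0.64842438, -0.05627107,  0.09555338]), np.float64(0.0005521433784316683)) [ 0.64730901 -0.05358524  0.102     ] [ 0.64749487 -0.05702015  0.102     ]
[[0.6743, 0.0251, 0.012], [0.6903, -0.1307, 0.012], [0.5797, -0.1407, 0.012], [0.5657, 0.0134, 0.012]]
0.1566 -1.469
0.111 -3.051
0.1547 1.661
0.1093 0.107
[[0.6744, 0.0259, 0.012], [0.5663, 0.0172, 0.012], [0.5811, -0.1352, 0.012]]
0.1085 -3.061
0.153 -1.474
0.1862 1.045
arm len 0.1005469689636439 ang -2.7573486032966295
hinge-cap 0.05145888169894555 ang -1.4678282486786893
[0.24604751 0.54690584 0.20125709] [-6.59084508e-01 -3.07120504e+00  2.65083090e-03]
[ 0.40204648 -0.30904381  0.182     ]
[ 0.40070542 -0.31638403  0.182     ]
```

Both views agree. The stand's yaw is about 0.097 and its hinge is at (0.643, -0.005). The knob is at (0.550, -0.042) when open, 100.5 mm from the hinge against 100 mm given. The hinge-to-cap distance is 51 mm against 50 mm. I'll raise the arm, go over the knob and turn the jaws along world x.

```bash
python3 -m pendant '[[0,0,0,0,0,-0.06,1],[0,0,0,0,0,-0.12,1],[0,0,10,-0.046,-0.037,-0.12,1],[0,0,20,-0.093,-0.074,-0.12,1],[0,0,30,-0.14,-0.111,-0.12,1],[0,0,40,-0.186,-0.148,-0.12,1],[0,0,50,-0.233,-0.185,-0.12,1],[0,0,60,-0.28,-0.222,-0.12,1],[0,0,65.8,-0.326,-0.259,-0.12,1],[0,0,65.8,-0.373,-0.296,-0.12,1],[0,0,65.8,-0.42,-0.333,-0.12,1],[0,0,65.8,-0.466,-0.37,-0.12,1],[0,0,65.8,-0.519,-0.412,-0.12,1],[0,0,65.8,-0.519,-0.412,-0.12,1],[0,0,65.8,-0.519,-0.412,-0.12,1],[0,0,65.8,-0.519,-0.412,-0.12,1]]'
```

```text
clock: 2.1
ee_pos: [0.5501, -0.0402, 0.3228]
eef_rot: [2.22, 2.223, 0.001]
wrist_force: [0.1, 1.0, 0.2]
gripper_width: 0.0854
```

```bash
python3 -m pendant '[[0,0,0,-0.002,0,0.05,1],[0,0,0,-0.002,0,0.1,1],[0,0,0,-0.002,0,0.115,1],[0,0,0,-0.002,0,0.115,1]]'; python3 - <<'E'
from h import *
for n in("scene","top"):
    im=get_image(n); print(n,proj(n,(.55,-.042,.182)))
    x,y=(220,225) if n=="scene" else (200,130)
    cv2.imwrite(f"pics/{n}1c.png",cv2.resize(im[y:y+150,x:x+150],None,fx=4,fy=4,interpolation=cv2.INTER_CUBIC))
E
```

```text
clock: 2.6
ee_pos: [0.5501, -0.0426, 0.2077]
eef_rot: [-2.22, -2.222, 0.0]
wrist_force: [0.5, 0.0, 0.5]
gripper_width: 0.0853
scene [305.5989164  296.96584222]
top [257.35421635 225.61307729]
```

View pics/scene1c.png

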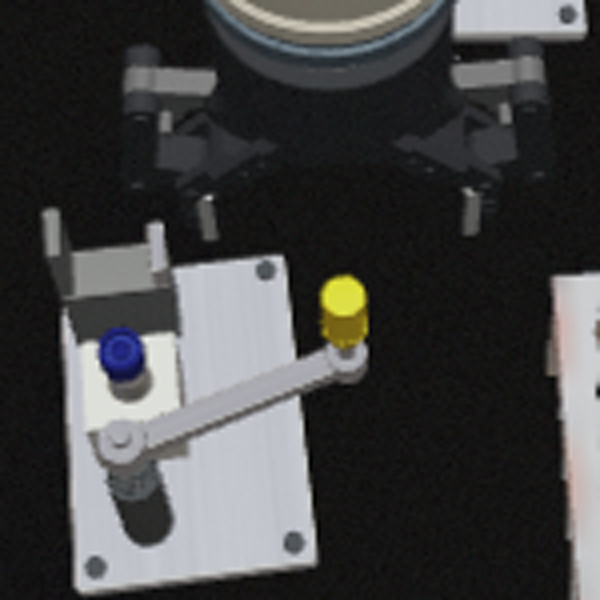

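View pics/top1c.png

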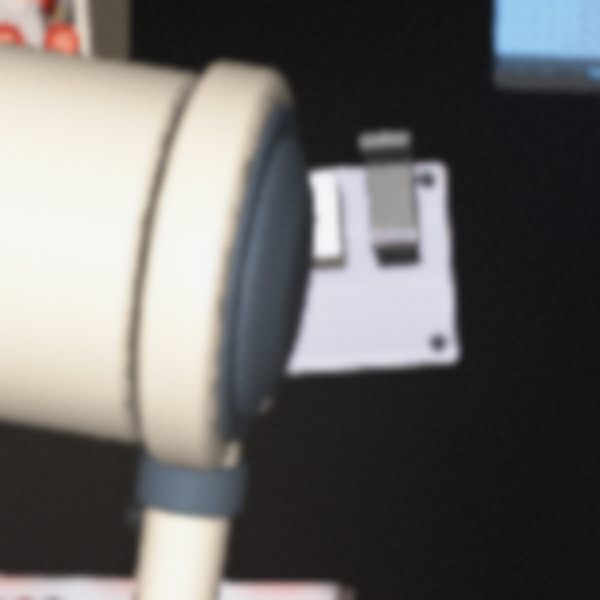

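In the scene view the jaws straddle the knob: their tips are at crop (208,238) and (472,235), and the knob is at (344,290). I'll descend and grip.

```bash
python3 -m pendant '[[0,0,0,0,0,0.02,1],[0,0,0,0,0,0.04,1],[0,0,0,0,0,0.04,1],[0,0,0,0,0,0.04,0],[0,0,0,0,0,0.04,0],[0,0,0,0,0,0.04,0],[0,0,0,0,0,0.04,0],[0,0,0,0,0,0.04,0],[0,0,0,0,0,0.04,0],[0,0,0,0,0,0.04,0],[0,0,0,0,0,0.04,0]]'; python3 - <<'E'
from h import *
im=get_image("scene")
cv2.imwrite("pics/s2.png",cv2.resize(im[225:375,220:370],None,fx=4,fy=4,interpolation=cv2.INTER_CUBIC))
E
```

```text
clock: 4.08
ee_pos: [0.5504, -0.0435, 0.1672]
eef_rot: [-2.222, -2.221, 0.0]
wrist_force: [0.7, 0.2, -0.9]
gripper_width: -0.0
```

View pics/s2.png

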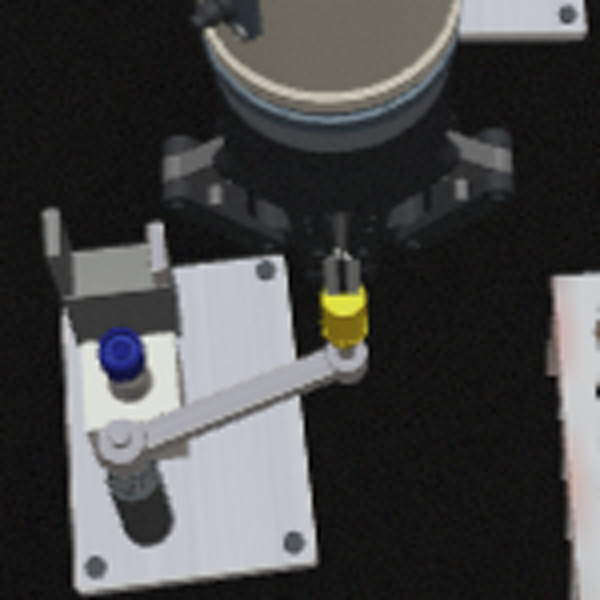

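The jaws shut to width 0, so I missed the knob. The fingertips are at crop (344,293), over the back of the knob's top. I'll work out where the fingertips really are.

```bash
python3 - <<'E'
from h import *
def ony(n,u,v,y):
    o,d=ray(n,u,v);return o+d*(y-o[1])/d[1]
f=lambda x,y:(220+x/4-.4,225+y/4-.4)
for y in(-.055,-.0435,-.0325):
  print(y,"shut tip",ony("scene",*f(344,293),y).round(4),"knobtop",ony("scene",*f(344,297),y).round(4))
for y in(-.0536,-.0426,-.0316): print("open",ony("scene",*f(208,238),y).round(4),ony("scene",*f(472,235),y).round(4))
im=get_image("scene")
cv2.imwrite("pics/s3.png",cv2.resize(im[270:320,280:335],None,fx=12,fy=12,interpolation=cv2.INTER_NEAREST))
print(telemetry.observe())
E
```

```text
-0.055 shut tip [ 0.5504 -0.055   0.1487] knobtop [ 0.5505 -0.055   0.1446]
-0.0435 shut tip [ 0.5501 -0.0435  0.1751] knobtop [ 0.5502 -0.0435  0.1711]
-0.0325 shut tip [ 0.5498 -0.0325  0.2003] knobtop [ 0.5499 -0.0325  0.1965]
open [ 0.6018 -0.0536  0.2083] [ 0.4996 -0.0536  0.2046]
open [ 0.5998 -0.0426  0.2317] [ 0.501  -0.0426  0.2281]
open [ 0.5978 -0.0316  0.255 ] [ 0.5024 -0.0316  0.2516]
{'clock': 4.175, 'joint_pos': array([-1.40421876e-01, -4.20709726e-02,  1.42786432e+00, -4.19156077e-05,
        1.75584178e+00, -1.40028371e-01]), 'dq': array([ 5.70598844e-04, -9.46565494e-04, -7.86999487e-05,  1.10037274e-03,
       -1.34653575e-03,  3.08115956e-04]), 'joint_efforts': array([-8.79177387e-04, -4.00670207e+01, -4.19285524e+01, -1.78405739e-04,
        6.40452927e-04,  1.93550699e-05]), 'ee_pos': array([ 0.55043957, -0.04348323,  0.16725961]), 'eef_rot': array([-2.22188058e+00, -2.22098930e+00,  9.18341821e-05]), 'wrist_force': array([ 0.06191051, -0.38104507,  0.14057319]), 'torque': array([0.02341529, 0.00690853, 0.01813602]), 'gripper_width': -0.000332717197264127}
```

View pics/s3.png

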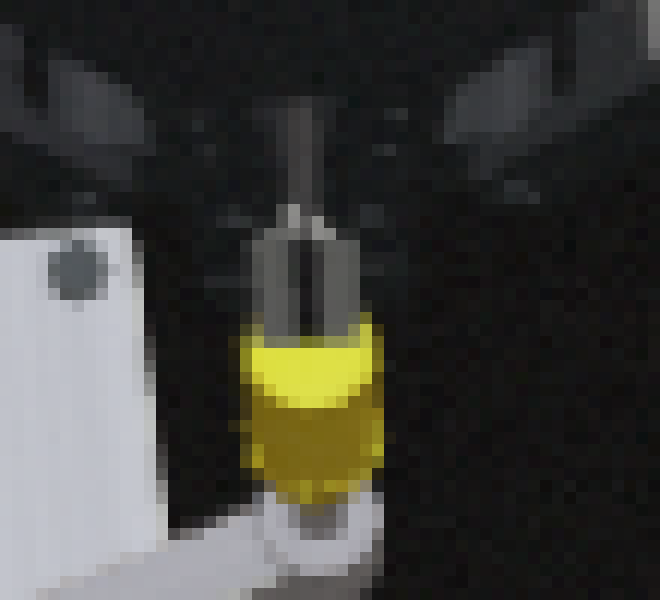

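The shut pads cover the rear half of the knob's top and no force shows. So the fingertips are above the knob's top, higher than the TCP reading implies. I'll check the calibration against the robot's base, then open the jaws in place and look.

```bash
python3 -m pendant '[[0,0,0,0,0,0,1],[0,0,0,0,0,0,1],[0,0,0,0,0,0,1],[0,0,0,0,0,0,1],[0,0,0,0,0,0,1]]'; python3 - <<'E'
from h import *
for n in("scene","top"):
    im=get_image(n); print(n,"origin",proj(n,(0,0,0)),"tcp",proj(n,telemetry.observe()["ee_pos"]))
    cv2.imwrite(f"pics/{n}4.png",im)
    R=get_calibration(n)["view"];print("cam",-R[:3,:3].T@R[:3,3])
E
```

```text
clock: 4.8
ee_pos: [0.5504, -0.0435, 0.1673]
eef_rot: [-2.222, -2.221, 0.0]
wrist_force: [0.0, 0.1, 0.6]
gripper_width: 0.0852
scene origin [600.81794336 348.67670636] tcp [305.48712158 299.81576106]
cam [0.54173781 0.27824626 0.91331123]
top origin [239.70060634 489.49271058] tcp [259.29436917 226.10700976]
cam [ 0.48160314 -0.15647429  0.98675788]
```

View pics/scene4.png

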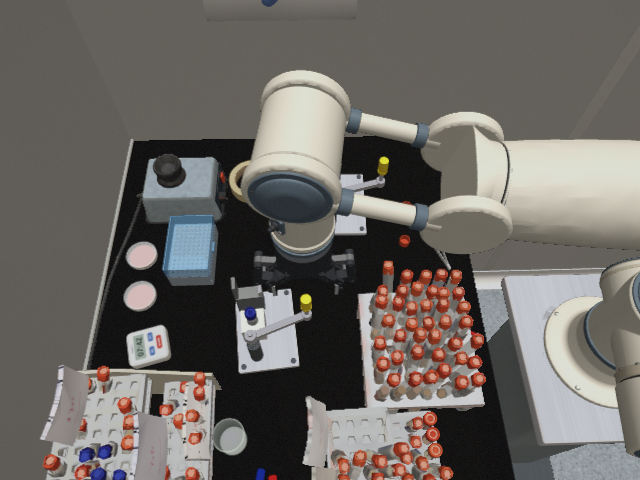

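View pics/top4.png

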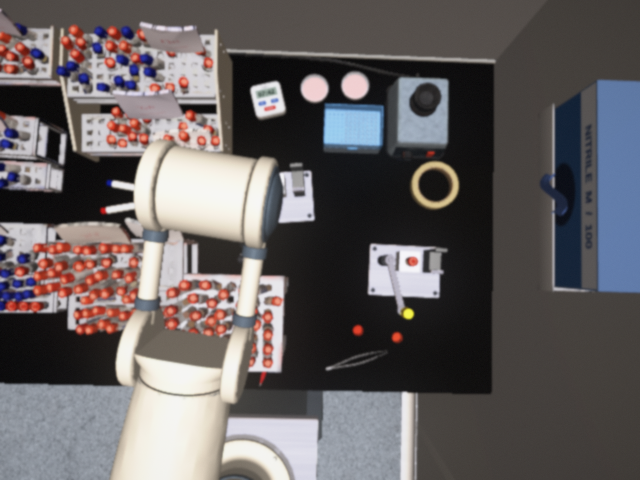

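```bash
python3 - <<'E'
from h import *
for z in(.159,.178,.2,.232,.26,.3,.35): print(z,proj("scene",(.55,-.0435,z)).round(1),proj("top",(.55,-.0435,z)).round(1))
im=cv2.imread("pics/scene4.png")
cv2.imwrite("pics/s4c.png",cv2.resize(im[200:330,240:370],None,fx=4.6,fy=4.6,interpolation=cv2.INTER_CUBIC))
E
```

```text
0.159 [305.9 301.8] [259.9 226.7]
0.178 [305.6 297.1] [258.5 225.8]
0.2 [305.4 291.4] [256.8 224.7]
0.232 [304.9 282.6] [254.1 223. ]
0.26 [304.6 274.3] [251.6 221.4]
0.3 [303.9 261.5] [247.6 218.8]
0.35 [303.1 243.5] [241.9 215.1]
```

View pics/s4c.png

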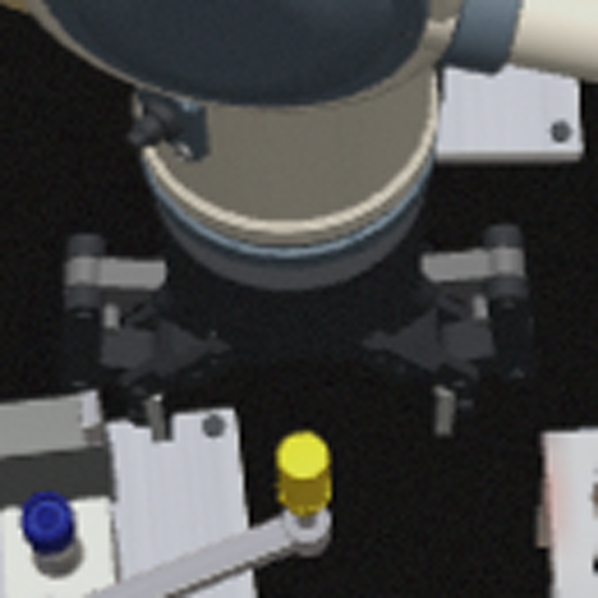

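The base projects correctly in both views, so the cameras are fine. In this view the open fingertips are at about z 0.21, roughly 35–40 mm higher than the TCP reading implies. Lowering 30 mm is safe under either reading, because the tips stay above the 122 mm boss. I'll do that in steps and look.

```bash
python3 -m pendant '[[0,0,0,0,0,0.01,1],[0,0,0,0,0,0.02,1],[0,0,0,0,0,0.03,1],[0,0,0,0,0,0.03,1]]'; python3 - <<'E'
from h import *
im=get_image("scene")
cv2.imwrite("pics/s5c.png",cv2.resize(im[200:330,240:370],None,fx=4.6,fy=4.6,interpolation=cv2.INTER_CUBIC))
E
```

```text
clock: 5.4
ee_pos: [0.5497, -0.0434, 0.1356]
eef_rot: [-2.22, -2.219, 0.003]
wrist_force: [0.4, -0.5, 0.1]
gripper_width: 0.0852
```

View pics/s5c.png

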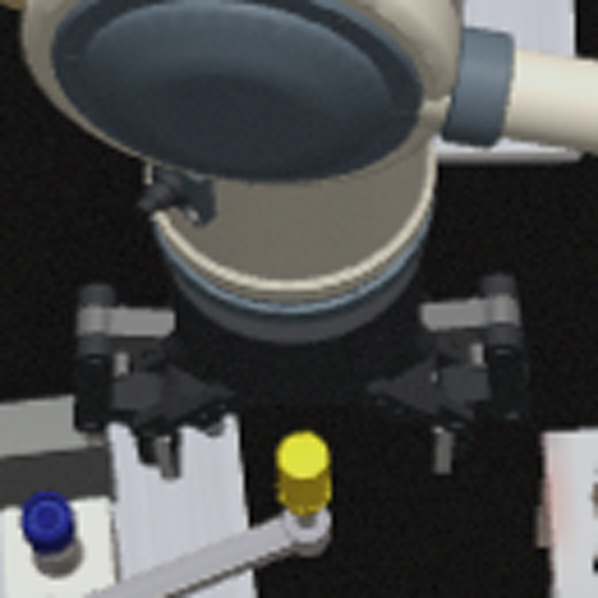

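The open tips are now at crop rows 470–478 beside the knob, whose top centre is at row 457. I estimate they are near z 0.18, and about 0.165 once shut. I'll go 5 mm lower and close.

```bash
python3 -m pendant '[[0,0,0,0,0,0.005,1],[0,0,0,0,0,0.005,0],[0,0,0,0,0,0.005,0],[0,0,0,0,0,0.005,0],[0,0,0,0,0,0.005,0],[0,0,0,0,0,0.005,0],[0,0,0,0,0,0.005,0],[0,0,0,0,0,0.005,0]]'; python3 - <<'E'
from h import *
im=get_image("scene")
cv2.imwrite("pics/s6c.png",cv2.resize(im[200:330,240:370],None,fx=4.6,fy=4.6,interpolation=cv2.INTER_CUBIC))
E
```

```text
clock: 6.45
ee_pos: [0.5505, -0.0435, 0.1325]
eef_rot: [2.222, 2.221, 0.0]
wrist_force: [-0.3, 0.5, 2.0]
gripper_width: 0.0155
```

View pics/s6c.png

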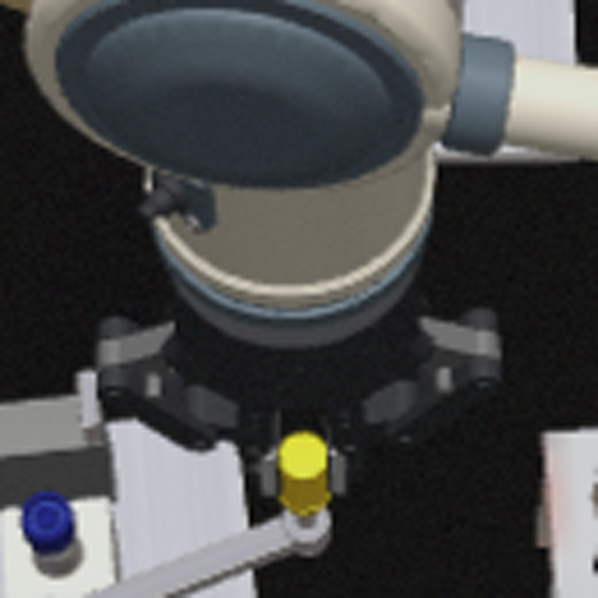

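The width reads 15.5 mm on an 18 mm knob, so the pads may be holding it off-axis, on the far side from the camera. I'll open, shift 7 mm towards +y and grip again to compare widths.

```bash
python3 -m pendant '[[0,0,0,0,0,0,1],[0,0,0,0,0,0,1],[0,0,0,0,0,0,1],[0,0,0,0.007,0,0,1],[0,0,0,0.007,0,0,0],[0,0,0,0.007,0,0,0],[0,0,0,0.007,0,0,0],[0,0,0,0.007,0,0,0],[0,0,0,0.007,0,0,0],[0,0,0,0.007,0,0,0],[0,0,0,0.007,0,0,0]]'; python3 - <<'E'
from h import *
im=get_image("scene")
cv2.imwrite("pics/s7c.png",cv2.resize(im[270:335,265:345],None,fx=8,fy=8,interpolation=cv2.INTER_CUBIC))
im=get_image("top");print(blobs(im,(22,150,120),(35,255,255)))
E
```

```text
clock: 7.88
ee_pos: [0.5505, -0.0366, 0.1323]
eef_rot: [2.222, 2.221, 0.0]
wrist_force: [-0.0, -0.1, -0.3]
gripper_width: 0.0159
[([402, 308, 12, 11, 106], [407.6, 313.1])]
```

View pics/s7c.png

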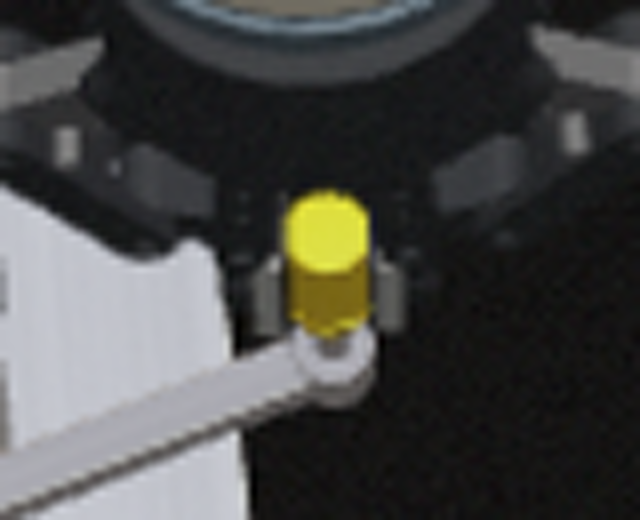

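The width barely changed (15.9 mm), so the flat of the pads spans the knob's axis and the grip is sound. The picture shows the pads on both sides of the knob, with bottoms at row 335 of the crop. Next I'll compute the arc.

```bash
python3 - <<'E'
from h import *
p0=-np.pi+.28+.097
for q in(.1,.2,.3,.4,.5,.6,.7,.8,.9,1.,1.1,1.2,1.26,1.3):
    p=p0+q;print(q,"tx %.4f ty %.4f"%(.1*(np.sin(p)-np.sin(p0)),.1*(np.cos(p)-np.cos(p0))))
E
```

```text
0.1 tx -0.0091 ty 0.0041
0.2 tx -0.0177 ty 0.0092
0.3 tx -0.0258 ty 0.0150
0.4 tx -0.0333 ty 0.0217
0.5 tx -0.0401 ty 0.0290
0.6 tx -0.0461 ty 0.0370
0.7 tx -0.0512 ty 0.0456
0.8 tx -0.0555 ty 0.0546
0.9 tx -0.0589 ty 0.0640
1.0 tx -0.0613 ty 0.0737
1.1 tx -0.0627 ty 0.0836
1.2 tx -0.0632 ty 0.0936
1.26 tx -0.0630 ty 0.0996
1.3 tx -0.0626 ty 0.1036
```

First half of the arc, then a check.

```bash
python3 -m pendant '[[0,0,0,-0.009,0.004,0,0],[0,0,0,-0.018,0.009,0,0],[0,0,0,-0.026,0.015,0,0],[0,0,0,-0.033,0.022,0,0],[0,0,0,-0.04,0.029,0,0],[0,0,0,-0.046,0.037,0,0],[0,0,0,-0.046,0.037,0,0]]'; python3 - <<'E'
from h import *
im=get_image("scene")
cv2.imwrite("pics/s8c.png",cv2.resize(im[240:370,220:350],None,fx=4.6,fy=4.6,interpolation=cv2.INTER_CUBIC))
E
```

```text
clock: 8.85
ee_pos: [0.5866, -0.0861, 0.1315]
eef_rot: [2.226, 2.217, -0.009]
wrist_force: [-3.9, -13.0, -1.1]
gripper_width: 0.0161
```

View pics/s8c.png

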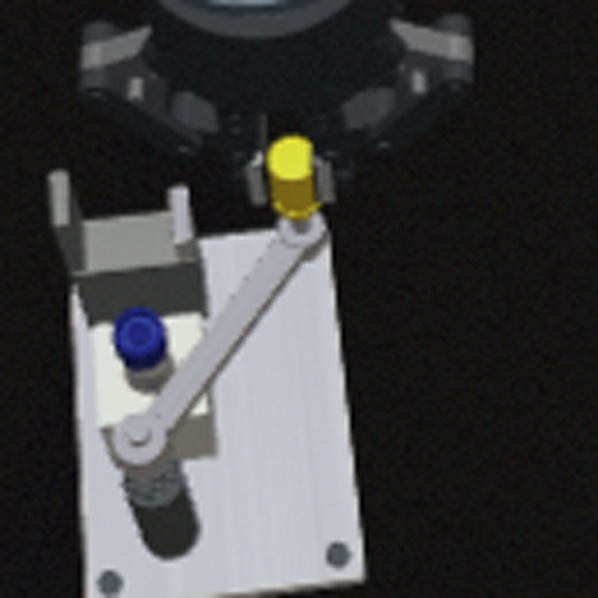

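The arm followed and the knob stays in the grip, with its top at (291,160) and the hinge at (139,437) in the crop. But there is a 13 N radial load, so I'll measure the actual angle before going on.

```bash
python3 - <<'E'
from h import *
f=lambda x,y:(220+x/4.6-.4,240+y/4.6-.4)
k=onz("scene",*f(291,160),.182);h=onz("scene",*f(139,437),.122);b=onz("scene",*f(300,238),.122)
k0=onz("scene",*(305.6,298.6),.182);h0=onz("scene",249.8,334.4,.122);b0=onz("scene",220+433/5-.4,265+250/5-.4,.122)
for n,a,c in(("now knob",k,h),("now boss",b,h),("start knob",k0,h0),("start boss",b0,h0)):
    d=(a-c)[:2];print(n,a.round(4),c.round(4),np.linalg.norm(d).round(4),np.arctan2(d[1],d[0]).round(3))
print("knob moved",(k-k0).round(4),"boss moved",(b-b0).round(4))
print(telemetry.observe()["wrist_force"],telemetry.observe()["ee_pos"])
E
```

```text
now knob [ 0.5861 -0.0828  0.182 ] [ 0.6435 -0.0039  0.122 ] 0.0975 -2.199
now boss [ 0.5862 -0.0798  0.122 ] [ 0.6435 -0.0039  0.122 ] 0.0951 -2.217
start knob [ 0.55   -0.0392  0.182 ] [ 0.6435 -0.0043  0.122 ] 0.0998 -2.784
start boss [ 0.5502 -0.0361  0.122 ] [ 0.6435 -0.0043  0.122 ] 0.0986 -2.812
knob moved [ 0.0361 -0.0436  0.    ] boss moved [ 0.036  -0.0437  0.    ]
[ -5.25179787 -13.07500262   0.87039864] [ 0.58633856 -0.0859876   0.13145779]
```

The pads slipped about 5 mm in -y relative to the knob. The knob itself moved (0.036, -0.044), or q of about 0.57, and it is still held. I'll continue with a small bias to unload the radial force.

```bash
python3 -m pendant '[[0,0,0,-0.003,0,0,0],[0,0,0,-0.008,0.009,0,0],[0,0,0,-0.0125,0.018,0,0],[0,0,0,-0.016,0.027,0,0],[0,0,0,-0.018,0.037,0,0],[0,0,0,-0.019,0.042,0,0],[0,0,0,-0.019,0.042,0,0]]'; python3 - <<'E'
from h import *
im=get_image("scene")
cv2.imwrite("pics/s9c.png",cv2.resize(im[240:370,220:350],None,fx=4.6,fy=4.6,interpolation=cv2.INTER_CUBIC))
E
```

```text
clock: 9.78
ee_pos: [0.6295, -0.107, 0.1317]
eef_rot: [2.224, 2.212, -0.009]
wrist_force: [-3.2, -13.3, -1.2]
gripper_width: 0.0158
```

View pics/s9c.png

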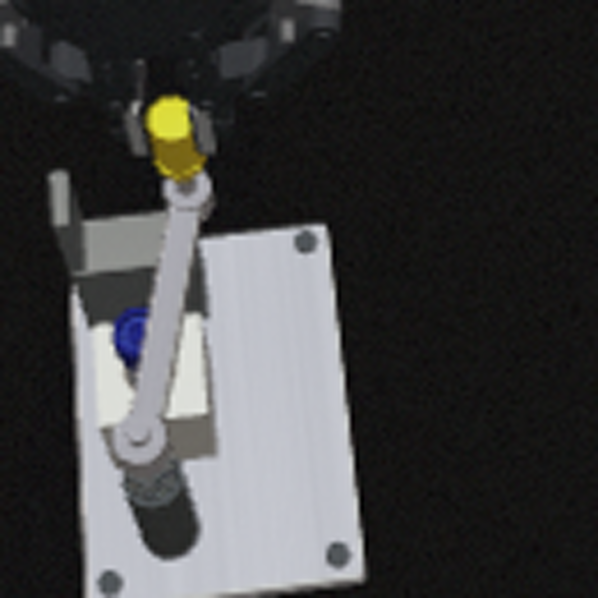

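The arm is over the tube at about q 1.05 and the knob is still between the pads. The remaining travel is about 25 mm in +x.

```bash
python3 -m pendant '[[0,0,0,0,0.006,0,0],[0,0,0,0,0.012,0,0],[0,0,0,0,0.018,0,0],[0,0,0,0,0.024,0,0],[0,0,0,0,0.024,0,0]]'; python3 - <<'E'
from h import *
im=get_image("scene")
cv2.imwrite("pics/s10c.png",cv2.resize(im[240:370,220:350],None,fx=4.6,fy=4.6,interpolation=cv2.INTER_CUBIC))
E
```

```text
clock: 10.45
ee_pos: [0.6533, -0.1058, 0.1318]
eef_rot: [2.224, 2.215, -0.007]
wrist_force: [0.8, -6.6, -1.5]
gripper_width: 0.0158
```

View pics/s10c.png

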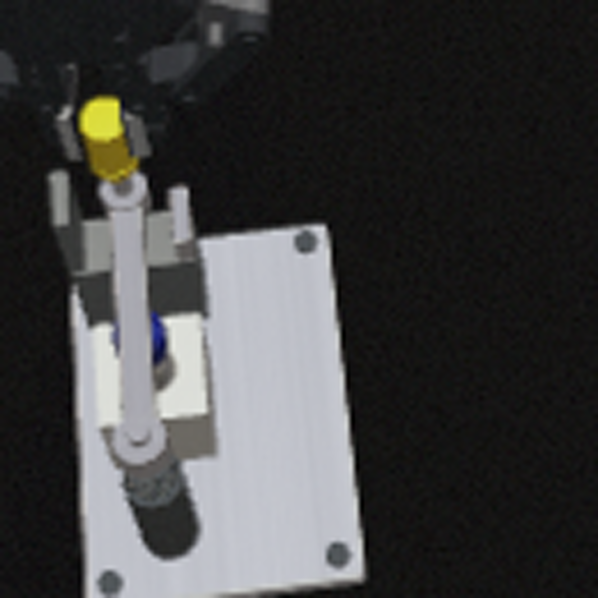

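The boss, at column 123, is centred between the stop (60) and the lip (180). I'll push the bolt down.

```bash
python3 -m pendant '[[0,0,0,0,0,0.004,0],[0,0,0,0,0,0.008,0],[0,0,0,0,0,0.012,0],[0,0,0,0,0,0.012,0]]'; python3 - <<'E'
from h import *
im=get_image("scene")
cv2.imwrite("pics/s11c.png",cv2.resize(im[240:370,220:350],None,fx=4.6,fy=4.6,interpolation=cv2.INTER_CUBIC))
E
```

```text
clock: 11.0
ee_pos: [0.6529, -0.106, 0.1197]
eef_rot: [2.224, 2.215, -0.008]
wrist_force: [1.5, -13.3, 0.5]
gripper_width: 0.0158
```

View pics/s11c.png

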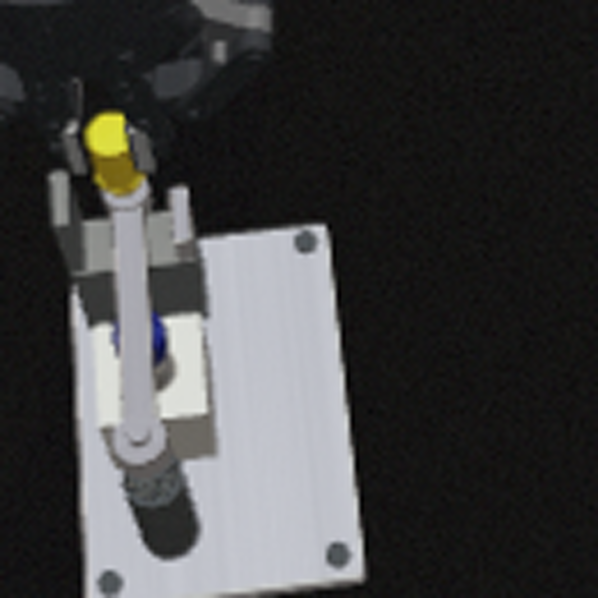

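The knob followed the tool down 12 mm with no vertical force. I'll go on to full depth.

```bash
python3 -m pendant '[[0,0,0,0,0,0.004,0],[0,0,0,0,0,0.008,0],[0,0,0,0,0,0.011,0],[0,0,0,0,0,0.011,0]]'; python3 - <<'E'
from h import *
im=get_image("scene")
cv2.imwrite("pics/s12c.png",cv2.resize(im[240:370,220:350],None,fx=4.6,fy=4.6,interpolation=cv2.INTER_CUBIC))
E
```

```text
clock: 11.55
ee_pos: [0.656, -0.1036, 0.112]
eef_rot: [2.219, 2.213, 0.005]
wrist_force: [2.8, -4.2, 5.7]
gripper_width: 0.0158
```

View pics/s12c.png

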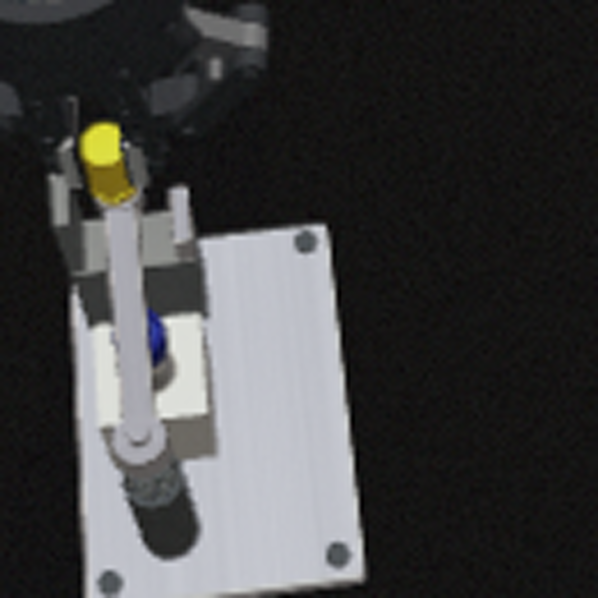

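```bash
python3 -m pendant '[[0,0,0,0,-0.001,0.003,0],[0,0,0,0,-0.002,0.005,0],[0,0,0,0,-0.002,0.005,0]]'; python3 - <<'E'
from h import *
im=get_image("scene")
cv2.imwrite("pics/s13c.png",cv2.resize(im[255:320,220:285],None,fx=9,fy=9,interpolation=cv2.INTER_CUBIC))
E
```

```text
clock: 11.98
ee_pos: [0.6561, -0.1037, 0.1118]
eef_rot: [2.215, 2.209, 0.013]
wrist_force: [3.3, -3.9, 18.2]
gripper_width: 0.0157
```

View pics/s13c.png

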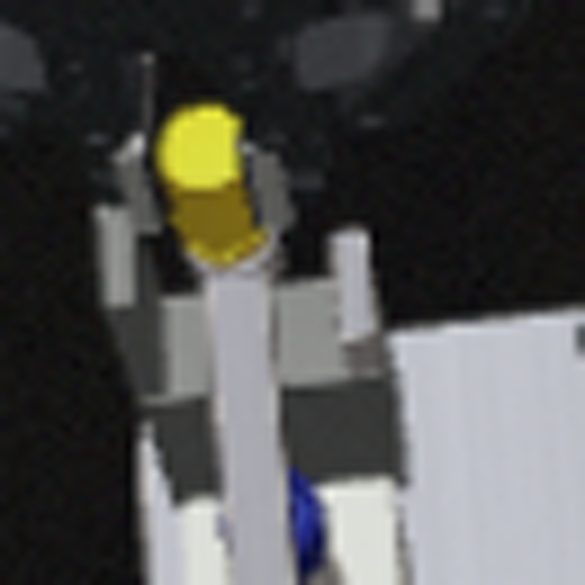

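The bolt hit a hard stop at 18 N with the knob down on the boss. I'll take off the overpress, open the jaws and lift clear.

```bash
python3 -m pendant '[[0,0,0,0,0,-0.006,0],[0,0,0,0,0,-0.006,0],[0,0,0,0,0,-0.006,0.6],[0,0,0,0,0,-0.006,1],[0,0,0,0,0,-0.006,1],[0,0,0,0,0,-0.006,1],[0,0,0,0,0,-0.006,1]]'; python3 - <<'E'
from h import *
im=get_image("scene")
cv2.imwrite("pics/s14c.png",cv2.resize(im[220:350,200:330],None,fx=4.6,fy=4.6,interpolation=cv2.INTER_CUBIC))
E
```

```text
clock: 12.9
ee_pos: [0.6515, -0.1013, 0.1101]
eef_rot: [-2.221, -2.221, -0.0]
wrist_force: [-0.1, -0.1, 0.2]
gripper_width: 0.0852
```

View pics/s14c.png

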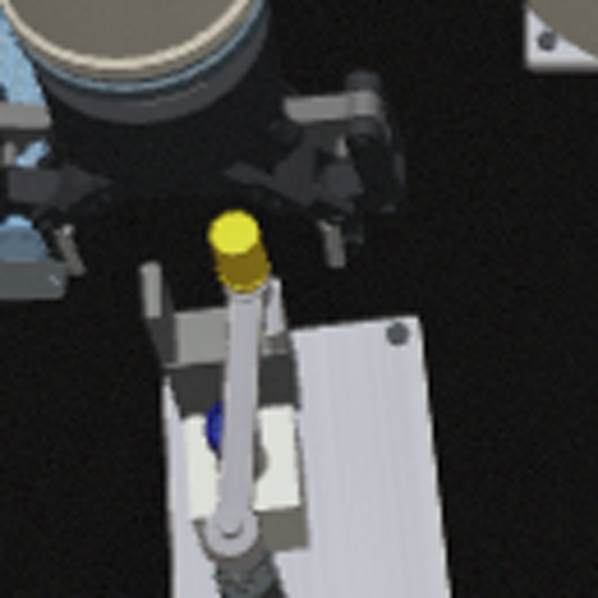

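The arm stays over the tube, resting against the lip with the bolt down (knob at crop (236,235)), and there is no contact force. I'll lift clear and make a last check.

```bash
python3 -m pendant '[[0,0,0,0,0,-0.03,1],[0,0,0,0,0,-0.08,1],[0,0,0,0,0,-0.14,1],[0,0,0,0.0,-0.05,-0.2,1],[0,0,0,0.06,-0.08,-0.2,1],[0,0,0,0.12,-0.1,-0.2,1],[0,0,0,0.18,-0.12,-0.2,1],[0,0,0,0.24,-0.12,-0.2,1],[0,0,0,0.3,-0.12,-0.2,1],[0,0,0,0.3,-0.12,-0.2,1],[0,0,0,0.3,-0.12,-0.2,1]]'; python3 - <<'E'
from h import *
for n in("scene","top"):
    im=get_image(n);x,y=(200,240) if n=="scene" else (220,140)
    cv2.imwrite(f"pics/{n}15.png",cv2.resize(im[y:y+130,x:x+130],None,fx=4.6,fy=4.6,interpolation=cv2.INTER_CUBIC))
    print(n,blobs(im,(22,150,120),(35,255,255)))
E
```

```text
clock: 14.32
ee_pos: [0.5315, 0.1986, 0.3102]
eef_rot: [2.221, 2.222, -0.001]
wrist_force: [-0.4, 0.0, 0.1]
gripper_width: 0.0857
scene [([379, 157, 10, 11, 66], [383.8, 160.7])]
top [([293, 176, 7, 9, 51], [295.8, 180.4]), ([402, 308, 12, 12, 101], [407.7, 313.2])]
```

View pics/scene15.png

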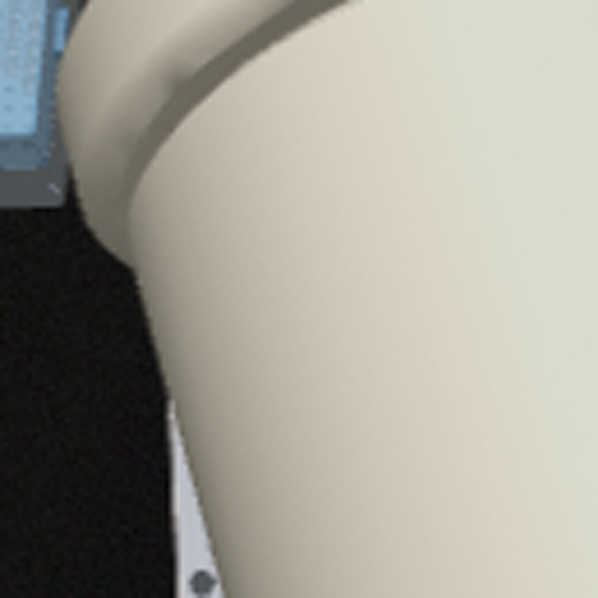

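View pics/top15.png

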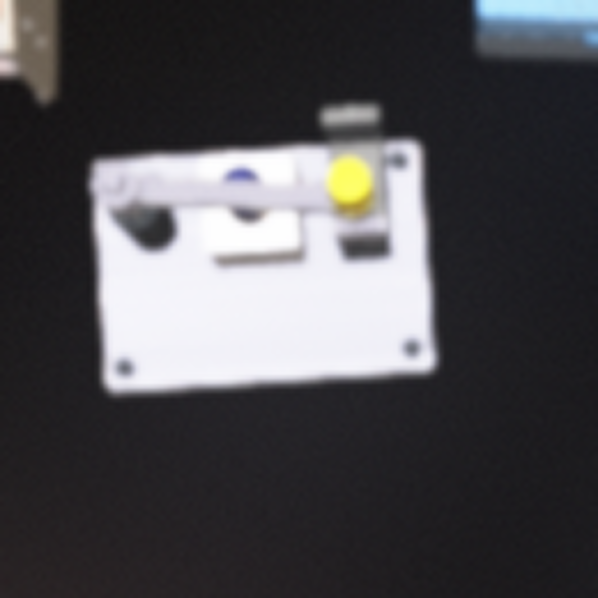

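```bash
python3 - <<'E'
from h import *
p,e=tri((200+236/4.6-.4,220+234/4.6-.4),(220+350/4.6-.4,140+180/4.6-.4));print(p,e,"raised read .1737")
a=p[:2]-[.6431,-.0051];print(np.linalg.norm(a),np.arctan2(a[1],a[0])+np.pi-.28-.097)
o=telemetry.observe();print(o["wrist_force"],abs(o["dq"]).max())
E
```

```text
[ 0.64240905 -0.10613846  0.15299397] 0.0010299310481149207 raised read .1737
0.10104082427570071 1.1869579276054036
[ 0.38958878 -0.76400087  0.48720543] 0.013846964281918974
```

The knob top dropped about 21 mm (0.1737 to 0.1530, same two-view measure). The arm sits at 1.187 rad, matching the stated latched angle of about 1.18. The cap is still in place and the red knob has not moved.

```bash
python3 -c "
from rig import ticket;print(ticket.finish_job())"
```

```text
the job is handed in; nothing more can be done
None
```

I swung the blue stand's arm over the tube, pushed its bolt down to a hard stop, released it and backed off, then handed the job in at about 14.4 s of the 35 s allowed.

**Last checks:**
- **Arm:** it sits at about 1.19 rad after release; the stated latched angle is about 1.18.
- **Bolt:** about 21 mm down, measured across the two camera views.
- **Blue tube:** its cap is still in the well; I checked this only by eye, not by measuring its position.
- **Red stand:** its knob has not moved in the top view.
- **Robot:** no contact force on the wrist.

**What went wrong or disagreed:**
- **First grip:** it closed on nothing. The fingertips looked about 25–35 mm higher relative to the TCP reading than the description says. I went lower using the pictures and gripped again.
- **Force on the swing:** about 13 N pushed the tool away from the hinge, and the pads slipped roughly 5 mm along the knob. The knob stayed in the grip. I did not find the cause of the force.
- **Grip width:** it read about 16 mm on the 18 mm knob.
- **Heights:** the two-view measurement read 6–8 mm low for the knob and cap, so I took the bolt's drop as a difference between two such readings.
- **Final view:** the robot blocked the scene camera in the last pictures. That check relies on the top view plus a scene picture taken just after release.

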